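# Load the switch-guarded nest with two interlocked angles

## Task

Load the nest: lay one aluminium angle flat between the two rails with its upright leg on the left (seen from the gate, looking toward the switches) and push it home against the end stop so that its end presses in the left switch lever. Turn the other angle end for end, nest it closely on the first, flat leg on flat leg with its upright leg on the right, and push it home too so that it presses in the right lever. Then swing the gate fully shut behind them, and leave the tape roll and the marker where they are.

Things in the scene. Friction and masses are not known exactly. Their poses are not given: they have to be found in the camera images.
- nest_mid (a point): middle of the nest's floor (fixed grey plate, floor 12 mm above the table). x from gate to end stop, y left, z up. Rails along x, 5 mm high, inner faces at y = +-45 mm. Stop bar 18 mm high, face at x = +60 mm: an angle that is home is centred at x = 0. Black switches behind it, 66 mm high
- nest_stop (a point): middle of the end stop's top front edge, 18 mm above the nest floor; axes as nest_mid. The second angle lies 8 mm higher than the first, and its flat leg's edge must clear the first's upright leg: centres of the upright legs 80 mm apart at the closest, 82 to 90 mm is good. A held angle slid along the floor may drag with up to about 10 N before it is home
- angle_1_leg (a point): centre of the upright leg (25 mm above the underside) of one of two identical aluminium L-angles, 120 mm long, 8 mm thick, about 0.3 kg: flat leg 80 mm wide on the table, upright leg 50 mm high along one long edge. x along the length, z up, y square to the upright leg: the flat leg reaches from 4 mm on the +y side of this point to 76 mm on the -y side. Pinch the upright leg from above.
- angle_2_leg (a point): centre of the upright leg (25 mm above the underside) of one of two identical aluminium L-angles, 120 mm long, 8 mm thick, about 0.3 kg: flat leg 80 mm wide on the table, upright leg 50 mm high along one long edge. x along the length, z up, y square to the upright leg: the flat leg reaches from 4 mm on the +y side of this point to 76 mm on the -y side. Pinch the upright leg from above.
- lever_left (a joint): left hinged switch lever of the nest, rad: 0 = free, its white roller 16 mm out from the stop face; grows as pushed toward the stop; 0.55 with an upright leg's end home, pressed from 0.42 (end within 4 mm of the stop). Pivot 62 mm above the nest floor, roller 24 mm wide, 32 to 37 mm above it, centred at y = +36 mm of nest_mid. Soft spring (0.4 N): an angle left there holds it by its weight
- lever_right (a joint): right hinged switch lever of the nest, rad: 0 = free, its white roller 16 mm out from the stop face; grows as pushed toward the stop; 0.55 with an upright leg's end home, pressed from 0.42 (end within 4 mm of the stop). Pivot 62 mm above the nest floor, roller 24 mm wide, 32 to 37 mm above it, centred at y = -48 mm of nest_mid. Soft spring (0.4 N): an angle left there holds it by its weight
- gate (a joint): steel end gate, rad: 0 = shut, bar pointing to the nest's +y; grows as its free end swings out to the robot; starts at 1.0 to 1.35. Hinge pin vertical at x = -72, y = -75 mm of nest_mid. Bar 8 mm thick, its top 28 mm above the nest floor. Light friction (0.5 N at the knob), stays where left, stop at 0
- gate_knob (a point): top centre of the upright round black knob at the gate's free end, 130 mm from the hinge pin; 18 mm in diameter, 70 mm tall, its top 78 mm above the nest floor. Its y points away from the hinge along the bar
- tape_roll: bystander: roll of tape lying flat, 98 mm across, 25 mm high; origin at the centre of its underside
- marker: bystander: marker pen 135 mm long, 16 mm thick, lying near the table's front edge; origin under its middle, y along its length
Not all that is in view belongs to the job. Leave any black look-alike of the part that bears angle_1_leg alone.

How it is judged:
By the outcome, as a careful person would: the job done as asked, in the order asked, and still so for the second after the job is handed in, with the robot touching nothing.
It also fails if it takes over 72 s, if anything falls off the work surface, if the arm or the gripper's body presses on something with over 40 N, if the wrist force passes 120 N, or if a joint passes its speed limit or range.

## Robot

A 6-joint arm with a two-finger parallel gripper is mounted at the origin on a cart in front of the work surface, level with it; the furniture and walls round the work are solid. World frame = base frame: x ahead of the robot, y to its left, z up, the work surface at z = 0. Lengths are in mm, angles in rad, forces in N, time in s.
With the tool pointing down it reaches from about 325 to 750 mm from the base axis. Payload 7.6 kg.
Tool frame: the origin (TCP) lies between the finger pads; the fingertips stand 8 mm ahead of it and the grasp point (between the pads) lies 11 mm behind it; z points along the fingers, y is the line along which they close (so a half turn about z gives the same grasp; the last joint's range is limited). The gripper opens to 85 mm and grips with 20 to 120 N. Pads are 22 mm wide; open, the fingers measure 114 mm over their backs; the gripper's body (76 mm by 85 mm) begins 54 mm behind the grasp point. The pads swing forward as they close: fully open they stand 13 mm farther back than shut.
Start: joints at [1.207, 0.052, 1.401, -0, 1.689, -0.07], TCP at [152.018, 502.529, 239.323] pointing down, gripper open.
Joint ranges: [-2.9, 2.9], [-0.91, 2.17], [0.12, 2.37], [-1.06, 4.2], [0.26, 2.73], [-2.93, 2.93]. Speed limits (rad/s): [2.57, 2.57, 3.01, 3.14, 3.14, 3.14].

## Interface

Orientations are given as a 3x3 rotation matrix whose columns are the frame's x, y, z axes.
In Python, from cell import observe, imaging, ticket, spotter gives the robot as it stands.
- The arm moves only by the tool play_rows, never from a script. Its argument "targets" is a list of rows, each a list of 5 numbers: the shift along the tool's x, y, z in mm, then the turn about the tool's z in rad, then the closure in counts, from 0 (fully open) to 255 (shut). In form: [[dx, dy, dz, spin, gripper], ...]. A call has 1 to 20 rows; each row is the pose to reach, as a shift and turn from the pose commanded when the call began, along the tool's axes at that moment; what a row does not reach only later rows make up. A row lasts 1/8 s, in which the tool goes at most 62.5 mm and 10.7 degrees, less where a joint would pass 70% of its speed; a pose out of reach is approached as far as the arm can. A call with a gripper value outside its range is refused whole. The fingers move at their own pace and stop on an object; "squeeze" is the grip in N (left out, the last holds). Time passes only in rows, so rows that repeat a pose let the fingers close. It gives the time, the measured TCP pose, the force, the opening and the grip force at its end, in the units of the state.
- observe(): the state, without advancing time (a new reading comes with each control period).
- imaging.grab_frame(name): name is "scene" or "top" or "wrist"; returns the picture (384x512x3 uint8, red, green, blue); there is no depth.
- imaging.camera_model(name): a dict with "fx", "fy", "cx", "cy" (pixels), "rvec" (rotation vector, rad) and "tvec" (3), from world to camera coordinates, as OpenCV has them; the wrist camera has in their place "T_tool_cam" (4x4, takes a point from camera to tool coordinates, whose origin is the TCP and whose axes are the flange's). Camera axes: x right, y down, z forward; pixel columns grow to the right and rows downward; lengths in mm; the calibration is good to about 2 mm. A picture is of the moment at which its call begins: read the wrist's pose just before it. camera_model takes no time and is no camera call.
- ticket.sign_off(): hands the job in; it is judged then, once.
Trained networks look in the newest picture that a camera, given by its name, has taken for a name from the list of things; names that differ only in an ending like _2 or _b are one class to them, and where a whole thing is asked for, a point or a joint stands for the part that bears it (a point fixed in the world has none). Each returns a list of dicts, best first, with "confidence" (0 to 1); they miss things now and then, are a little off and sometimes report something else, mostly with a low value. They report only what shows in the picture. A call takes as long as a camera call. They do not tell look-alikes from the thing itself.
- spotter.find_in(thing, camera): "location" ([x, y, z] in mm, in world coordinates, good to about 4 mm: the middle of the surface that is visible of it).
- spotter.masks_of(thing, camera): "mask" (384x512 bool, what is visible of it).
The state is a dict: "clock": time; "joints": joint angles; "qvel": joint speeds; "joint_torque": joint torques, N m; "tool_pos": TCP position; "tcp_rot": TCP orientation; "wrist_force": force on the tool from outside, world axes, zero at the start; "wrist_torque": the same for the moment, N m; "grip_width": finger opening in mm; "gripper_force": force on a finger pad.
Only numpy, scipy, OpenCV 4.12 (cv2) and the standard library are available. Lean on these libraries where they do the work, as an engineer would, in place of code of your own. Each camera call takes 0.05 s, during which the arm holds its last target. There are 200 camera calls.

## Working session

There is one attempt and no reset: what is moved stays moved. The work goes in short steps, Python scripts to look and compute and a tool call to move; the robot and the scene stay as the last step left them, time stands still between calls to the robot, and variables do not carry over. Pictures are saved under pics/ and viewed, at most 11 in all, crops included, and the job is handed in when it is done.

Besides the shell and the picture viewer there is one more tool, called after "Call:" as a command line: name --pt "numbers of a row" for each row, then --argument value for the rest. play_rows: Moves the arm, as the interface text tells. Its arguments: {"type":"object","properties":{"targets":{"type":"array","items":{"type":"array","items":{"type":"number"}}},"squeeze":{"type":"number"}},"required":["targets"]}

```bash
mkdir -p pics; cat > h.py <<'E'
import numpy as np, cv2
from cell import observe, imaging, ticket, spotter
def grab(n,f=None):
    im=imaging.grab_frame(n)
    if f: cv2.imwrite('pics/'+f,cv2.cvtColor(im,cv2.COLOR_RGB2BGR))
    return im
def cam(n,s=None):
    m=imaging.camera_model(n); K=np.array([[m['fx'],0,m['cx']],[0,m['fy'],m['cy']],[0,0,1.]])
    if n=='wrist':
        s=s or observe(); T=np.eye(4); T[:3,:3]=s['tcp_rot']; T[:3,3]=s['tool_pos']
        W=T@np.array(m['T_tool_cam']); R=W[:3,:3].T; t=-R@W[:3,3]
    else:
        R=cv2.Rodrigues(np.array(m['rvec'],float))[0]; t=np.array(m['tvec'],float)
    return K,R,t.reshape(3)
def proj(P,c):
    K,R,t=c; q=(K@(R@np.atleast_2d(P).T+t[:,None])).T; return q[:,:2]/q[:,2:]
def plane(uv,z,c):
    K,R,t=c; uv=np.atleast_2d(uv).astype(float); d=(R.T@np.linalg.inv(K)@np.c_[uv,np.ones(len(uv))].T).T; o=-R.T@t
    return o+d*((z-o[2])/d[:,2])[:,None]
def tri(uvs,cs):
    A=[];b=[]
    for uv,c in zip(uvs,cs):
        K,R,t=c; d=R.T@np.linalg.inv(K)@np.r_[uv,1]; d/=np.linalg.norm(d); M=np.eye(3)-np.outer(d,d); A.append(M); b.append(M@(-R.T@t))
    return np.linalg.solve(sum(A),sum(b))
E
python3 - <<'E'
from h import *
np.set_printoptions(precision=1,suppress=True)
a=grab('top','a.png');b=grab('scene','b.png')
for n in ['top','scene']:
    c=cam(n); print(n,-c[1].T@c[2],c[0][0,0])
    for th in ['angle_1_leg','gate','gate_knob','lever_left','lever_right','tape_roll','marker']:
        for r in spotter.find_in(th,n): print(n,th,np.array(r['location']),round(r['confidence'],2),proj(r['location'],c)[0])
print(observe()['tcp_rot'])
E
```

```text
top [ 311.7   80.  1229.7] 410.99983058953876
top angle_1_leg [457.3 482.1  12.9] 0.97 [106.6 216.7]
top angle_1_leg [505.  -34.   12.4] 0.93 [280.8 199.9]
top gate [ 424.5 -353.1   37.9] 0.6 [391.2 225.2]
top gate [ 568.3 -303.9   10.9] 0.36 [368.6 179. ]
top gate_knob [ 425.8 -350.7   40.1] 0.78 [390.6 224.7]
top gate_knob [505.7 -32.8  11.4] 0.72 [280.3 199.7]
top lever_right [ 621.  -338.4   58.9] 0.48 [383.9 158.2]
top tape_roll [684.1 170.1  26. ] 0.76 [212.9 141.4]
top tape_roll [508.3 193.5  11. ] 0.26 [204.9 199.3]
top marker [366.5  73.3  13.4] 0.58 [245.3 246.7]
scene [  -26.4 -1039.7   930.3] 470.1400584118732
scene angle_1_leg [503.4 -48.9   7.3] 0.9 [262.8 224.6]
scene angle_1_leg [463.1 477.3   9.1] 0.61 [191.2 149.1]
scene gate [ 422.8 -355.2   41.2] 0.69 [290.5 293.3]
scene gate_knob [ 426.2 -355.7   38.4] 0.8 [291.7 293.8]
scene lever_left [502.2 -46.5   9.3] 0.23 [262.1 223.8]
scene lever_right [ 622.7 -335.2   57.5] 0.64 [352.  259.1]
scene tape_roll [679.1 165.4  14.2] 0.85 [279.2 174.7]
scene marker [361.9  59.9  14. ] 0.41 [206.7 215.6]
scene marker [ 423.6 -357.7   38.5] 0.33 [291.2 294.7]
[[-1.   0.3  0. ]
 [ 0.3  1.   0. ]
 [-0.   0.  -1. ]]
```

View pics/a.png

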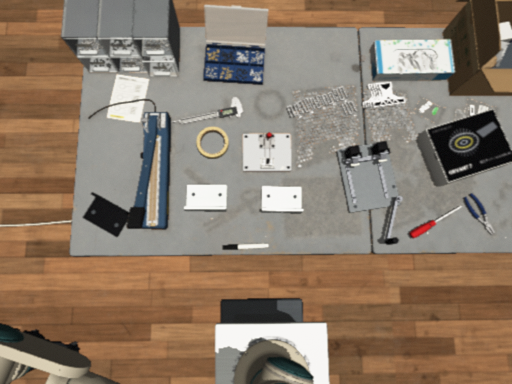

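View pics/b.png

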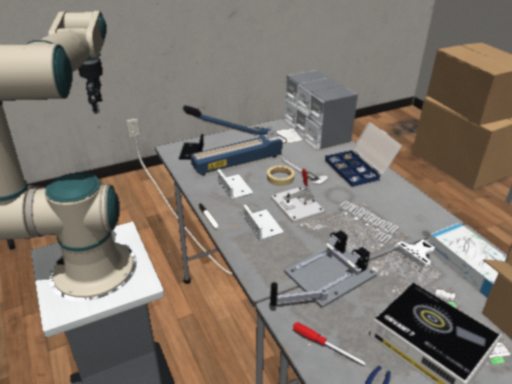

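Seen in the top view: two light aluminium angles at (206,197) and (282,199), a black look-alike at (106,214), the nest at about (368,180), the gate knob at (391,240), the tape roll at (212,142) and the marker at (245,246). The two light ones fit "aluminium"; I'll confirm that in a crop.

```bash
python3 - <<'E'
from h import *
a=cv2.imread('pics/a.png');b=cv2.imread('pics/b.png')
r=lambda im,x,y,w,h,W,H:cv2.resize(im[y:y+h,x:x+w],(W,H),interpolation=cv2.INTER_CUBIC)
o=np.vstack([np.hstack([r(a,175,175,133,50,400,150),r(a,80,180,133,50,400,150)]),np.hstack([r(b,205,160,100,100,400,400),r(b,260,220,120,120,400,400)])])
cv2.imwrite('pics/c.png',o)
E
```

```text
(no output)
```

View pics/c.png

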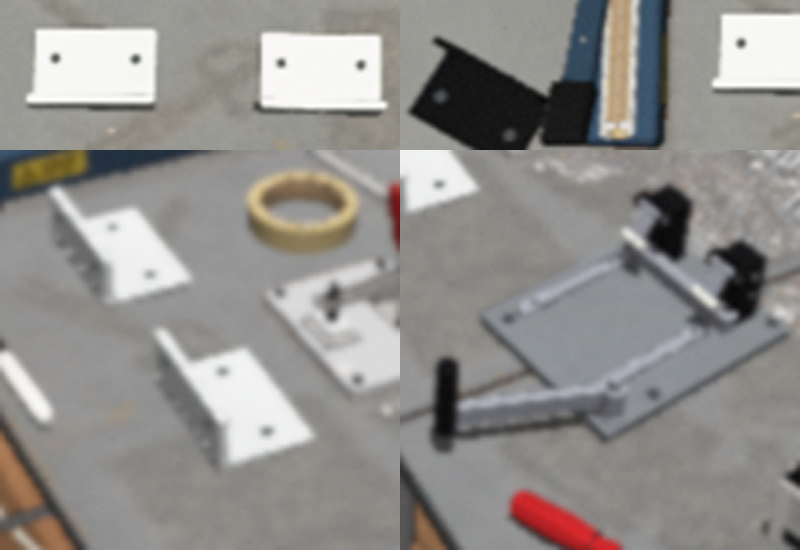

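The crop shows that both light angles have their upright leg on the robot's side, with the flat leg pointing away from the robot. The black one at top (106,214) is the look-alike, so I'll leave it. The nest has its switches on the far side and the gate is open. Next I'll take a closer look with the wrist camera.

```bash
cat >> h.py <<'E'
def go(p,yaw=None):
    s=observe(); R=np.array(s['tcp_rot']); d=R.T@(np.array(p)-s['tool_pos'])
    y0=np.arctan2(R[1,1],R[0,1]); sp=0 if yaw is None else -((yaw-y0+np.pi)%(2*np.pi)-np.pi)
    print('from',np.round(s['tool_pos'],1),'yaw',round(y0,3),'move',np.round(d,1),'spin',round(sp,3),'q',np.round(s['joints'],2),'t',round(s['clock'],2))
E
python3 - <<'E'
from h import *
m=imaging.camera_model('wrist'); print(m)
go([440,70,340],0)
go([440,70,340],np.pi)
c=cam('top')
# angle corners rough from crop (flat-leg far corners z=8, upright lower)
for uv in [(187,185),(227,185),(262,186),(302,187)]: print(plane(uv,8,c))
for uv in [(338,152),(347,211),(397,208),(381,143)]: print(plane(uv,12,c))
E
```

```text
{'fx': 270.00824784727575, 'fy': 270.00824784727575, 'cx': 255.91351919346096, 'cy': 190.3006684819994, 'T_tool_cam': array([[-2.62626542e-05, -9.57249442e-01, -2.89263728e-01,
         7.39511662e+01],
       [ 9.99999998e-01, -4.35745346e-05,  5.34081646e-05,
         1.26248089e+00],
       [-6.37294681e-05, -2.89263726e-01,  9.57249441e-01,
        -1.35109581e+02],
       [ 0.00000000e+00,  0.00000000e+00,  0.00000000e+00,
         1.00000000e+00]])}
from [152.  502.5 239.3] yaw 1.277 move [-400.9 -330.6 -100.7] spin 1.277 q [ 1.21  0.05  1.4  -0.    1.69 -0.07] t 0.8
from [152.  502.5 239.3] yaw 1.277 move [-400.9 -330.6 -100.7] spin -1.865 q [ 1.21  0.05  1.4  -0.    1.69 -0.07] t 0.8
[[552.61634504 248.22980276   8.        ]]
[[552.11569987 127.55942497   8.        ]]
[[548.58777789  21.60297825   8.        ]]
[[544.98569039 -99.85134846   8.        ]]
[[ 653.57690285 -214.02634459   12.        ]]
[[ 470.39786985 -232.22137962   12.        ]]
[[ 478.65313606 -383.96376386   12.        ]]
[[ 682.16898513 -349.49765963   12.        ]]
```

Call:
play_rows --pt "-400 -330 -80 1.277 0" --pt "-400 -330 -80 1.277 0" --pt "-400 -330 -80 1.277 0" --pt "-400 -330 -80 1.277 0" --pt "-400 -330 -80 1.277 0" --pt "-400 -330 -80 1.277 0" --pt "-400 -330 -80 1.277 0" --pt "-400 -330 -80 1.277 0" --pt "-400 -330 -80 1.277 0" --pt "-400 -330 -80 1.277 0" --pt "-400 -330 -80 1.277 0" --pt "-400 -330 -80 1.277 0"

```text
clock: 2.3
tool_pos: [438.8, 71.8, 319.3]
tcp_rot: [[-0.002, 1.0, 0.0], [1.0, 0.002, 0.0], [0.0, 0.0, -1.0]]
wrist_force: [-0.2, -0.7, 0.2]
grip_width: 85.4
gripper_force: 0.0
```

```bash
python3 - <<'E'
from h import *
np.set_printoptions(precision=1,suppress=True)
s=observe();im=grab('wrist','w1.png');c=cam('wrist',s)
import pickle;pickle.dump(c,open('w1.pkl','wb'))
for r in spotter.find_in('angle_1_leg','wrist'):print(np.array(r['location']),r['confidence'],proj(r['location'],c))
go([480,-220,330],0)
E
```

```text
[506.7 -31.2   9.3] 0.77 [[294.1 213.9]]
from [438.9  71.6 319.4] yaw 0.002 move [-291.7   40.6  -10.6] spin 0.002 q [ 0.1 -0.2  1.5  0.   1.9  0.1] t 2.4
```

View pics/w1.png

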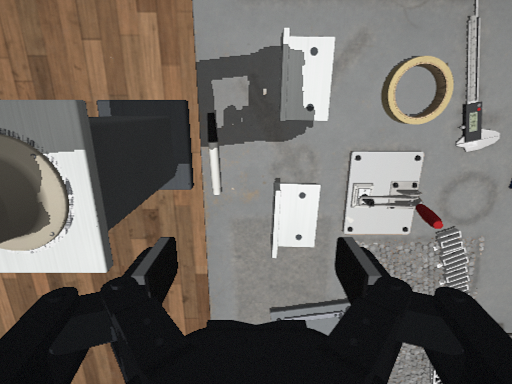

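The two angles are clear at about (307,75) and (297,215), with their uprights as the left edge strips. The nest is still hidden behind the fingers at the bottom, so I'll move over to it.

Call:
play_rows --pt "-300 50 -10 0 0" --pt "-300 50 -10 0 0" --pt "-300 50 -10 0 0" --pt "-300 50 -10 0 0" --pt "-300 50 -10 0 0" --pt "-300 50 -10 0 0" --pt "-300 50 -10 0 0"

```text
clock: 3.28
tool_pos: [489.4, -228.5, 329.2]
tcp_rot: [[-0.001, 1.0, -0.0], [1.0, 0.001, 0.001], [0.001, -0.0, -1.0]]
wrist_force: [-1.3, 0.7, -0.3]
grip_width: 85.7
gripper_force: 0.0
```

```bash
python3 - <<'E'
from h import *
np.set_printoptions(precision=1,suppress=True)
s=observe();im=grab('wrist','w2.png');c=cam('wrist',s)
import pickle;pickle.dump(c,open('w2.pkl','wb'))
for th in ['gate','gate_knob','lever_left','lever_right']:
  for r in spotter.find_in(th,'wrist'):print(th,np.array(r['location']),r['confidence'],proj(r['location'],c))
b=cv2.imread('pics/w2.png');x,y,w,h=220,40,200,200
# enlarge whole lower height
cv2.imwrite('pics/w2c.png',cv2.resize(b[0:300,160:512],(704,600),interpolation=cv2.INTER_CUBIC))
E
```

```text
gate [ 419.3 -354.4   43.4] 0.86 [[214.8 231.7]]
gate_knob [ 418.7 -351.1   35.5] 0.64 [[215.  227.9]]
gate_knob [508.  -47.9   7.7] 0.46 [[268.3  35.5]]
lever_left [ 611.5 -252.6   59.2] 0.71 [[335.  175.9]]
lever_right [ 620.6 -336.7   54.4] 0.7 [[335.4 224.9]]
```

View pics/w2c.png

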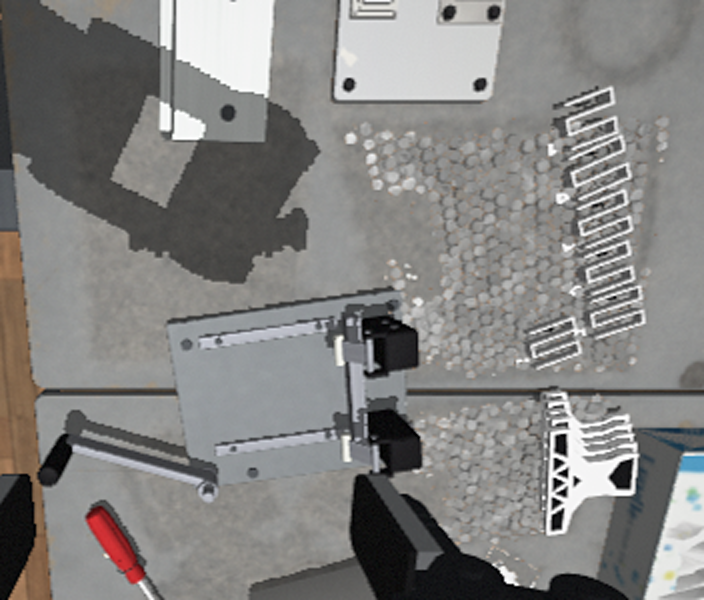

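```bash
python3 - <<'E'
from h import *
b=cv2.imread('pics/w2.png')
cv2.imwrite('pics/w2d.png',cv2.resize(b[140:250,235:375],(770,605))[:600] if 0 else cv2.resize(b[142:250,235:375],(770,594),interpolation=cv2.INTER_CUBIC))
E
```

```text
(no output)
```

View pics/w2d.png

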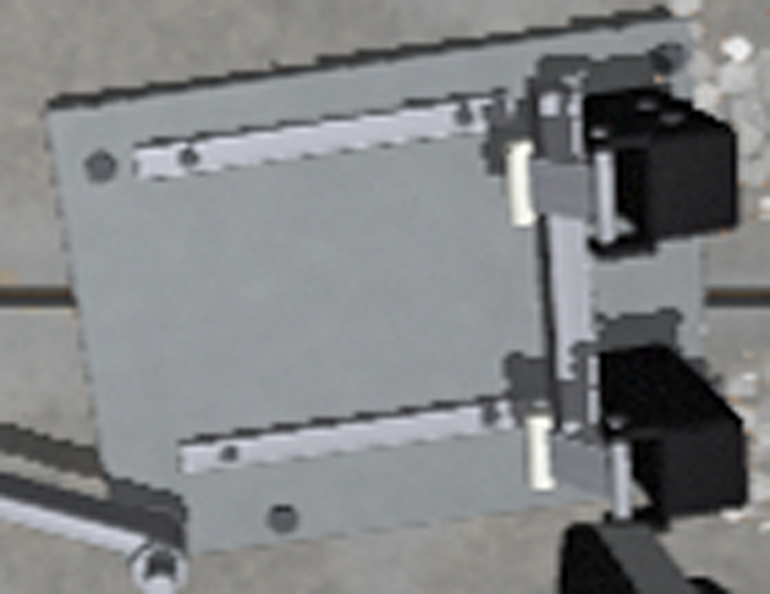

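The enlarged nest shows these points (crop pixels):
- **Left rail, inner edge:** (137,180) to (510,128).
- **Right rail, inner edge:** (181,443) to (490,402).
- **Stop, top front edge:** (549,230) to (561,378).
- **Rollers:** (521,184) and (540,452).
- **Hinge pin:** (160,567).

I'll fit the nest and angle poses from these.

```bash
cat > fit.py <<'E'
from h import *
import pickle
from scipy.optimize import least_squares
np.set_printoptions(precision=1,suppress=True)
c=pickle.load(open('w2.pkl','rb'))
f=lambda P:np.array(P,float)/5.5+[235,142]-0.4
LR=f([(137,180),(510,128)]);RR=f([(181,443),(490,402)]);ST=f([(549,230),(561,378)]);RO=f([(521,184),(540,452)]);HP=f([(160,567)])
lr,rr,st=plane(LR,17,c),plane(RR,17,c),plane(ST,30,c)
print(lr,rr,st,plane(RO,47,c),plane(HP,42,c))
def res(p):
    ca,sa=np.cos(p[2]),np.sin(p[2]);
    L=lambda q:np.c_[(q[:,0]-p[0])*ca+(q[:,1]-p[1])*sa,-(q[:,0]-p[0])*sa+(q[:,1]-p[1])*ca]
    ro=L(plane(RO,47,c));hp=L(plane(HP,42,c))
    return np.r_[L(lr)[:,1]-45,L(rr)[:,1]+45,L(st)[:,0]-60,(ro[:,1]-[36,-48]),(ro[:,0]-46)*.5,(hp[0]-[-72,-75])*.5]
r=least_squares(res,[560,-290,0.1]);print('nest',r.x[:2],'yaw %.4f'%r.x[2],'res',r.fun)
n=r.x;pickle.dump(n,open('nest.pkl','wb'))
N=lambda x,y:np.array([n[0]+x*np.cos(n[2])-y*np.sin(n[2]),n[1]+x*np.sin(n[2])+y*np.cos(n[2])])
# independent height: rollers in scene/top
E
python3 - <<'E'
exec(open('fit.py').read())
ct=cam('top');cs=cam('scene')
for nm in ['lever_left','lever_right','gate_knob','gate']:
    pass
# check nest model corners in top: print reprojection of rollers & stop ends & knob for height check
for P,l in [((46,36,35),'rolL'),((46,-48,35),'rolR'),((60,0,18),'stop'),((-72,-75,30),'hinge')]:
    w=np.r_[N(*P[:2]),P[2]+12];print(l,w,'wrist',proj(w,c),'top',proj(w,ct),'scene',proj(w,cs))
# angle masks
w1=pickle.load(open('w1.pkl','rb'))
import pickle
grab('top');
for r in spotter.masks_of('angle_1_leg','top'):
    m=r['mask'].astype(np.uint8);k=cv2.minAreaRect(np.argwhere(m)[:,::-1].astype(np.float32));print('top',r['confidence'],k)
grab('scene')
for th in ['gate_knob','lever_left','lever_right']:
  for r in spotter.masks_of(th,'scene')[:1]:
    a=np.argwhere(r['mask'])[:,::-1];print(th,r['confidence'],a.mean(0),a.min(0),a.max(0))
b=cv2.imread('pics/w1.png');cr=cv2.resize(b[20:270,262:344],(246,750),interpolation=cv2.INTER_CUBIC)
# side by side: angle A and B at x6
A=cv2.resize(b[20:130,270:340],(385,600),interpolation=cv2.INTER_CUBIC);B=cv2.resize(b[165:265,262:332],(385,550),interpolation=cv2.INTER_CUBIC);B=cv2.copyMakeBorder(B,0,50,0,0,0)
cv2.imwrite('pics/ang.png',np.hstack([A,B]))
E
```

```text
[[ 495.5 -260.2   17. ]
 [ 609.6 -243.8   17. ]] [[ 510.3 -348.2   17. ]
 [ 610.  -333.8   17. ]] [[ 620.3 -272.6   30. ]
 [ 628.1 -320.5   30. ]] [[ 606.  -254.1   47. ]
 [ 618.4 -338.1   47. ]] [[ 503.  -379.8   42. ]]
nest [ 564.  -295.9] yaw 0.1376 res [-0.3  0.3  0.5  1.1 -1.   0.1 -0.4 -1.3  0.6  1.   0.   0.1]
rolL [ 604.6 -253.9   47. ] wrist [[328.5 174.9]] top [[354.8 164.7]] scene [[328.9 245.6]]
rolR [ 616.2 -337.1   47. ] wrist [[331.5 223.2]] top [[382.2 160.8]] scene [[349.9 263.2]]
stop [ 623.4 -287.6   30. ] wrist [[335.5 192.1]] top [[364.  159.9]] scene [[340.7 255.5]]
hinge [ 503. -380.   42.] wrist [[263.7 244.8]] top [[398.8 198.4]] scene [[323.  289.2]]
top 0.8 ((281.5, 200.0), (26.0, 39.0), 90.0)
top 0.56 ((104.82521057128906, 214.56210327148438), (45.19580841064453, 28.443696975708008), 29.248823165893555)
gate_knob 0.85 [295.  295.1] [270 282] [327 305]
lever_left 0.58 [332.1 242. ] [330 239] [334 245]
```

View pics/ang.png

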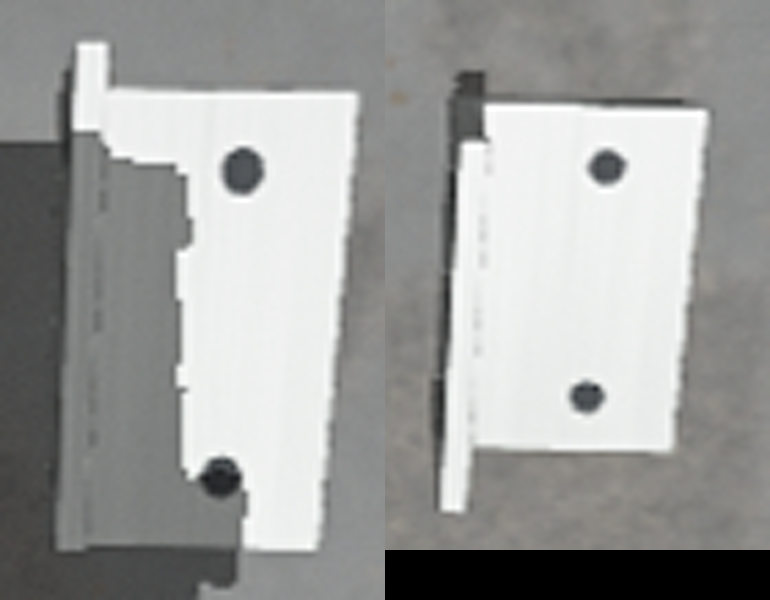

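Angle A (left panel) has far corners at (358,92) and (318,550), and its upright top runs from (92,42) to (72,550). Angle B (right panel) has far corners at (323,108) and (290,452), and its upright top runs from (85,72) to (68,510).

```bash
python3 - <<'E'
from h import *
import pickle
np.set_printoptions(precision=1,suppress=True)
c=pickle.load(open('w1.pkl','rb'));ct=cam('top')
for nm,off,far,up in [('A',(270,20),[(358,92),(318,550)],[(92,42),(72,550)]),('B',(262,165),[(323,108),(290,452)],[(85,72),(68,510)])]:
    g=lambda P,z:plane(np.array(P)/5.5+off-0.4,z,c)
    F=g(far,8);U=g(up,50);print(nm,'far',F[:,:2].ravel(),'up',U[:,:2].ravel())
    for l,q in(('f',F),('u',U)):
        d=q[0]-q[1];print(l,'len',np.linalg.norm(d),'yaw of angle-x',np.arctan2(d[1],d[0]))
    d=(U[0]-U[1])[:2];d/=np.linalg.norm(d);n=np.array([-d[1],d[0]]);m=(U[0]+U[1])[:2]/2
    print('leg centre',m,'far dist',(F[:,:2]-m)@n, 'top px of far/up',proj(F,ct).ravel(),proj(U,ct).ravel())
go([0,0,0],0)
E
```

```text
A far [554.7 249.1 553.2 130.3] up [478.9 250.1 477.6 131.7]
f len 118.76002264491748 yaw of angle-x 1.5588396331133219
u len 118.31024923034245 yaw of angle-x 1.5604654022161306
leg centre [478.3 190.9] far dist [-75.8 -75.6] top px of far/up [186.7 184.3 226.1 184.6] [183.9 207.3 224.9 207.5]
B far [549.5  23.  546.9 -96.7] up [471.6  45.  469.7 -93.8]
f len 119.6737210218054 yaw of angle-x 1.5490126899413852
u len 138.77740906569244 yaw of angle-x 1.557418479591252
leg centre [470.7 -24.4] far dist [-78.2 -77.2] top px of far/up [261.5 185.7 300.9 186.4] [254.9 209.4 302.8 209.8]
from [ 489.3 -229.   329.3] yaw 0.0 move [ 229.1 -489.3  329.3] spin 0.0 q [-0.5  0.1  1.2  0.   1.9 -0.5] t 3.83
```

The sizes check out: A's length reads 119 mm and its far-edge distance 76 mm, and B is about the same once I discount the shadow patch at its top end. The nest fit is within 1.3 mm. I'll pick B first, with its leg at (471,-35).

Call:
play_rows --pt "194 -18 200 0.018 0" --pt "194 -18 200 0.018 0" --pt "194 -18 200 0.018 0" --pt "194 -18 200 0.018 0" --pt "194 -18 200 0.018 0" --pt "194 -18 200 0.018 0" --pt "194 -18 240 0.018 0" --pt "194 -18 270 0.018 0" --pt "194 -18 290 0.018 0" --pt "194 -18 303 0.018 0" --pt "194 -18 303 0.018 0" --pt "194 -18 303 0.018 255" --pt "194 -18 303 0.018 255" --pt "194 -18 303 0.018 255" --pt "194 -18 303 0.018 255" --pt "194 -18 303 0.018 255" --squeeze 70

```text
clock: 5.82
tool_pos: [471.6, -35.2, 26.6]
tcp_rot: [[0.018, 1.0, 0.001], [1.0, -0.018, 0.0], [0.0, 0.001, -1.0]]
wrist_force: [0.2, 0.4, 0.3]
grip_width: 6.9
gripper_force: 68.7
```

```bash
cat >> h.py <<'E'
import pickle
n=pickle.load(open('nest.pkl','rb'))
def N(x,y,z):return np.array([n[0]+x*np.cos(n[2])-y*np.sin(n[2]),n[1]+x*np.sin(n[2])+y*np.cos(n[2]),z+12])
def inN():
    s=observe();d=np.array(s['tool_pos'])[:2]-n[:2];R=np.array(s['tcp_rot']);ca,sa=np.cos(n[2]),np.sin(n[2]);f=s['wrist_force']
    print('nest xy',np.round([d[0]*ca+d[1]*sa,-d[0]*sa+d[1]*ca,s['tool_pos'][2]-12],1),'yawrel',round(np.arctan2(R[1,1],R[0,1])-n[2],4),'F nest',np.round([f[0]*ca+f[1]*sa,-f[0]*sa+f[1]*ca,f[2]],1),'w',s['grip_width'])
E
python3 - <<'E'
from h import *
go(N(-26,37,110),n[2]-np.pi/2);go(N(-26,37,27),n[2]-np.pi/2)
E
```

```text
from [471.6 -35.2  26.6] yaw -0.018 move [-226.5   65.7  -95.3] spin 1.415 q [-0.15  0.1   1.8   0.    1.25 -0.13] t 5.83
from [471.6 -35.2  26.6] yaw -0.018 move [-226.5   65.6  -12.3] spin 1.415 q [-0.15  0.1   1.8   0.    1.25 -0.13] t 5.83
```

Call:
play_rows --pt "0 0 -50 0 255" --pt "0 0 -110 0 255" --pt "-226 66 -110 1.415 255" --pt "-226 66 -110 1.415 255" --pt "-226 66 -110 1.415 255" --pt "-226 66 -110 1.415 255" --pt "-226 66 -110 1.415 255" --pt "-226 66 -110 1.415 255" --pt "-226 66 -110 1.415 255" --pt "-226 66 -110 1.415 255" --pt "-226 66 -110 1.415 255" --pt "-226 66 -110 1.415 255" --pt "-226 66 -110 1.415 255"

```text
clock: 7.45
tool_pos: [533.2, -262.3, 136.1]
tcp_rot: [[0.99, 0.139, -0.0], [0.139, -0.99, 0.0], [-0.0, -0.0, -1.0]]
wrist_force: [1.2, 0.3, -3.2]
grip_width: 6.9
gripper_force: 69.4
```

```bash
python3 - <<'E'
from h import *
inN();go(N(-26,37,27),n[2]-np.pi/2)
s=observe();grab('wrist','w3.png');c=cam('wrist',s);pickle.dump(c,open('w3.pkl','wb'))
a=cv2.imread('pics/w3.png');t=cv2.cvtColor(grab('scene'),cv2.COLOR_RGB2BGR)[215:325,250:390]
cv2.imwrite('pics/w3c.png',np.hstack([cv2.resize(a,(480,360)),cv2.resize(t,(320,360),interpolation=cv2.INTER_CUBIC)]))
E
```

```text
nest xy [-25.9  37.5 124.1] yawrel -1.5694 F nest [ 1.2  0.2 -3.2] w 6.910466493368696
from [ 533.2 -262.3  136.1] yaw -1.432 move [-0.   0.5 97.1] spin 0.001 q [-0.52  0.3   1.33  0.    1.51  0.91] t 7.45
```

View pics/w3c.png

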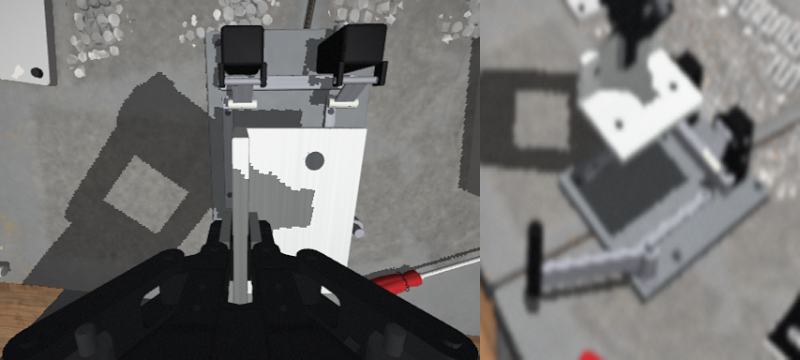

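The angle is held with its upright on the left, its end just short of the left roller at (241,104). I'll lower it now.

Call:
play_rows --pt "0 0.5 40 0 255" --pt "0 0.5 70 0 255" --pt "0 0.5 85 0 255" --pt "0 0.5 92 0 255" --pt "0 0.5 95 0 255" --pt "0 0.5 97 0 255" --pt "0 0.5 97 0 255" --pt "0 0.5 97 0 255"

```text
clock: 8.55
tool_pos: [533.5, -262.9, 39.8]
tcp_rot: [[0.991, 0.137, 0.001], [0.137, -0.991, -0.0], [0.001, 0.0, -1.0]]
wrist_force: [-0.6, 0.1, -2.1]
grip_width: 7.1
gripper_force: 69.2
```

```bash
python3 -c "
from h import *
inN()"
```

```text
nest xy [-25.7  36.8  27.8] yawrel -1.5707 F nest [-0.6  0.2 -2.1] w 7.054542249944717
```

Call:
play_rows --pt "0 0 0.7 0 255" --pt "5 0 0.7 0 255" --pt "10 0 0.7 0 255" --pt "15 0 0.7 0 255" --pt "19 0 0.7 0 255" --pt "21 0 0.7 0 255" --pt "22 0 0.7 0 255" --pt "22 0 0.7 0 255"

```text
clock: 9.55
tool_pos: [555.2, -259.8, 38.7]
tcp_rot: [[0.991, 0.137, 0.0], [0.137, -0.991, -0.0], [0.0, 0.0, -1.0]]
wrist_force: [-1.1, -0.0, 0.2]
grip_width: 7.1
gripper_force: 69.8
```

Call:
play_rows --pt "1 0 0 0 255" --pt "2 0 0 0 255" --pt "2 0 0 0 255"

```text
clock: 9.93
tool_pos: [557.2, -259.5, 38.6]
tcp_rot: [[0.991, 0.137, 0.0], [0.137, -0.991, -0.0], [0.0, 0.0, -1.0]]
wrist_force: [-2.8, -1.1, 0.5]
grip_width: 6.7
gripper_force: 69.9
```

```bash
python3 -c "
from h import *
inN()"
```

```text
nest xy [-1.8 36.9 26.6] yawrel -1.5707 F nest [-2.9 -0.7  0.5] w 6.700400825371207
```

Call:
play_rows --pt "1 0 0 0 255" --pt "2 0 0 0 255" --pt "2 0 0 0 255"

```text
clock: 10.3
tool_pos: [558.2, -259.4, 38.7]
tcp_rot: [[0.991, 0.137, -0.002], [0.137, -0.991, 0.0], [-0.002, -0.0, -1.0]]
wrist_force: [-7.2, 0.7, 3.9]
grip_width: 7.0
gripper_force: 70.6
```

Call:
play_rows --pt "1 0 0 0 255" --pt "2 0 0 0 255" --pt "2 0 0 0 255"

```text
clock: 10.68
tool_pos: [558.4, -259.4, 38.9]
tcp_rot: [[0.991, 0.137, -0.007], [0.137, -0.991, 0.001], [-0.007, -0.001, -1.0]]
wrist_force: [-20.0, 0.1, 11.7]
grip_width: 6.7
gripper_force: 71.7
```

It's home: motion stopped at nest x ≈ -0.6 and the force rose to 20 N. I'll ease off, release and rise.

Call:
play_rows --pt "-1.5 0 0 0 255" --pt "-2 0 0 0 255" --pt "-2 0 0 0 120" --pt "-2 0 0 0 60" --pt "-2 0 0 0 0" --pt "-2 0 0 0 0" --pt "-2 0 -20 0 0" --pt "-2 0 -60 0 0" --pt "-2 0 -120 0 0" --pt "-2 0 -120 0 0"

```text
clock: 11.92
tool_pos: [561.6, -260.6, 167.2]
tcp_rot: [[0.99, 0.137, 0.012], [0.137, -0.99, -0.006], [0.011, 0.008, -1.0]]
wrist_force: [0.9, -0.4, -0.8]
grip_width: 85.6
gripper_force: 0.0
```

```bash
python3 - <<'E'
from h import *
np.set_printoptions(precision=1,suppress=True)
s=observe();grab('wrist','w4.png');c=cam('wrist',s);pickle.dump(c,open('w4.pkl','wb'))
for th in ['lever_left','lever_right','angle_1_leg']:
  for r in spotter.find_in(th,'wrist'):print(th,np.array(r['location']),r['confidence'],proj(r['location'],c))
for l,P in dict(farEndL=(60,37,50),nearEndL=(-60,37,50),flatR1=(60,-39,8),flatR0=(-60,-39,8),stopL=(60,37,18),rollfree=(46,36,35),rollR=(46,-48,35)).items(): print(l,proj(N(*P),c))
inN()
a=cv2.imread('pics/w4.png');cv2.imwrite('pics/w4c.png',cv2.resize(a[40:330,150:430],(579,600),interpolation=cv2.INTER_CUBIC))
go([478.3,191,160],-0.011);go([478.3,191,26.5],-0.011)
E
```

```text
lever_left [ 624.7 -252.2   44.8] 0.55 [[256.6 121.9]]
lever_right [ 621.5 -333.7   54.3] 0.98 [[344.8 138.5]]
lever_right [ 627.5 -251.2   46.3] 0.52 [[256.  118.7]]
farEndL [[254.4 129.9]]
nearEndL [[254.6 252.9]]
flatR1 [[328.5 127.2]]
flatR0 [[320.6 234.3]]
stopL [[254.3 127.8]]
rollfree [[255.5 144.1]]
rollR [[344.5 144. ]]
nest xy [ -0.3  37.3 145.8] yawrel -1.5707 F nest [-1.5  0.1 -0.2] w 85.20930502333664
from [ 558.6 -259.   157.8] yaw -1.433 move [ -17.7 -456.7   -1.7] spin -1.422 q [-0.5  0.3  1.2  0.   1.6  0.9] t 12.12
from [ 558.6 -259.   157.8] yaw -1.433 move [ -17.6 -456.6  131.8] spin -1.422 q [-0.5  0.3  1.2  0.   1.6  0.9] t 12.12
```

View pics/w4c.png

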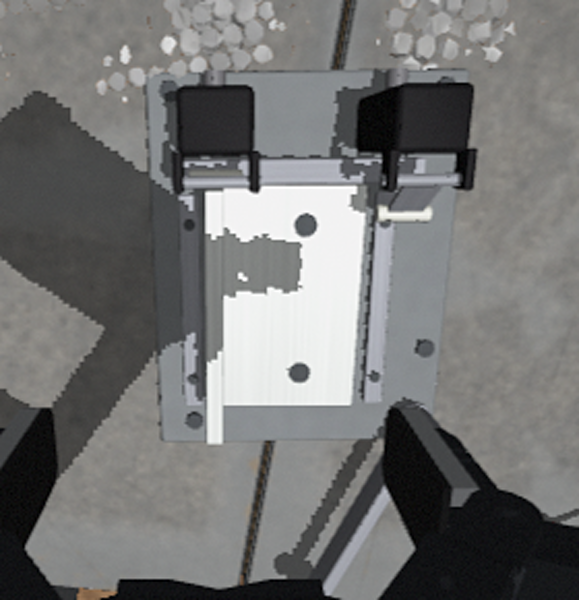

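The picture shows the first angle against the stop with its left roller pushed back. Its leg is at image x ≈ 254, as predicted for y = 37. Next I'll pick angle A.

Call:
play_rows --pt "-18 -457 0 -1.422 0" --pt "-18 -457 0 -1.422 0" --pt "-18 -457 0 -1.422 0" --pt "-18 -457 0 -1.422 0" --pt "-18 -457 0 -1.422 0" --pt "-18 -457 0 -1.422 0" --pt "-18 -457 0 -1.422 0" --pt "-18 -457 0 -1.422 0" --pt "-18 -457 0 -1.422 0" --pt "-18 -457 0 -1.422 0" --pt "-18 -457 50 -1.422 0" --pt "-18 -457 90 -1.422 0" --pt "-18 -457 115 -1.422 0" --pt "-18 -457 131 -1.422 0" --pt "-18 -457 131 -1.422 0" --pt "-18 -457 131 -1.422 255" --pt "-18 -457 131 -1.422 255" --pt "-18 -457 131 -1.422 255" --pt "-18 -457 131 -1.422 255" --pt "-18 -457 131 -1.422 255" --squeeze 70

```text
clock: 14.62
tool_pos: [478.5, 191.1, 28.0]
tcp_rot: [[0.011, 1.0, 0.0], [1.0, -0.011, 0.0], [0.0, 0.0, -1.0]]
wrist_force: [-0.9, -0.5, 2.4]
grip_width: 7.1
gripper_force: 69.2
```

```bash
python3 -c "
from h import *
inN();go(N(-26,-48,110),n[2]+np.pi/2)"
```

```text
nest xy [-17.8 494.1  16. ] yawrel -0.1486 F nest [-0.9 -0.4  2.4] w 7.107151446838984
from [478.5 191.1  28. ] yaw -0.011 move [-537.3   72.2  -94.1] spin -1.719 q [0.31 0.21 1.67 0.   1.26 0.32] t 14.62
```

Call:
play_rows --pt "0 0 -50 0 255" --pt "0 0 -110 0 255" --pt "-537 72 -125 -1.719 255" --pt "-537 72 -125 -1.719 255" --pt "-537 72 -125 -1.719 255" --pt "-537 72 -125 -1.719 255" --pt "-537 72 -125 -1.719 255" --pt "-537 72 -125 -1.719 255" --pt "-537 72 -125 -1.719 255" --pt "-537 72 -125 -1.719 255" --pt "-537 72 -125 -1.719 255" --pt "-537 72 -125 -1.719 255" --pt "-537 72 -125 -1.719 255" --pt "-537 72 -125 -1.719 255" --pt "-537 72 -125 -1.719 255" --pt "-537 72 -125 -1.719 255"

```text
clock: 16.62
tool_pos: [544.8, -345.9, 152.8]
tcp_rot: [[-0.991, -0.137, 0.0], [-0.137, 0.991, 0.0], [-0.0, 0.0, -1.0]]
wrist_force: [0.2, -1.2, -3.8]
grip_width: 6.8
gripper_force: 69.5
```

```bash
python3 - <<'E'
from h import *
inN();go(N(-26,-48,37),n[2]+np.pi/2)
E
```

```text
nest xy [-25.9 -47.  140.8] yawrel 1.5709 F nest [-0.  -1.2 -3.8] w 6.822147250412135
from [ 544.8 -345.9  152.8] yaw 1.709 move [ 1.000e-01 -1.000e+00  1.038e+02] spin 0.0 q [-0.62  0.43  1.13  0.    1.58 -2.33] t 16.62
```

Call:
play_rows --pt "0 -1 40 0 255" --pt "0 -1 75 0 255" --pt "0 -1 92 0 255" --pt "0 -1 99 0 255" --pt "0 -1 102 0 255" --pt "0 -1 104 0 255" --pt "0 -1 104 0 255" --pt "0 -1 104 0 255"

```text
clock: 17.62
tool_pos: [544.9, -348.0, 49.2]
tcp_rot: [[-0.991, -0.137, 0.001], [-0.137, 0.991, -0.0], [-0.001, -0.001, -1.0]]
wrist_force: [-0.3, 0.3, -4.0]
grip_width: 6.7
gripper_force: 69.5
```

```bash
python3 - <<'E'
from h import *
inN()
E
```

```text
nest xy [-26.  -49.   37.2] yawrel 1.5703 F nest [-0.3  0.4 -4. ] w 6.734392132787143
```

Call:
play_rows --pt "0 0.5 1.2 0 255" --pt "0 0.5 1.2 0 255" --pt "-5 0.5 1.2 0 255" --pt "-10 0.5 1.2 0 255" --pt "-15 0.5 1.2 0 255" --pt "-19 0.5 1.2 0 255" --pt "-22 0.5 1.2 0 255" --pt "-24 0.5 1.2 0 255" --pt "-24 0.5 1.2 0 255"

```text
clock: 18.75
tool_pos: [567.8, -344.8, 48.1]
tcp_rot: [[-0.991, -0.137, -0.002], [-0.137, 0.991, -0.001], [0.002, -0.001, -1.0]]
wrist_force: [-8.7, -2.2, 6.2]
grip_width: 6.8
gripper_force: 71.3
```

Call:
play_rows --pt "-1 0 0 0 255" --pt "-2 0 0 0 255" --pt "-2 0 0 0 255"

```text
clock: 19.12
tool_pos: [568.1, -344.9, 48.2]
tcp_rot: [[-0.991, -0.136, -0.006], [-0.136, 0.991, -0.001], [0.006, 0.0, -1.0]]
wrist_force: [-18.9, -2.0, 9.8]
grip_width: 6.8
gripper_force: 72.2
```

```bash
python3 - <<'E'
from h import *
inN()
E
```

```text
nest xy [ -2.7 -49.2  36.2] yawrel 1.5699 F nest [-19.    0.6   9.8] w 6.835373081999539
```

Call:
play_rows --pt "1.5 0 0 0 255" --pt "2 0 0 0 255" --pt "2 0 0 0 120" --pt "2 0 0 0 60" --pt "2 0 0 0 0" --pt "2 0 0 0 0" --pt "2 0 -20 0 0" --pt "2 0 -60 0 0" --pt "2 0 -120 0 0" --pt "2 0 -120 0 0"

```text
clock: 20.38
tool_pos: [570.7, -345.5, 176.7]
tcp_rot: [[-0.991, -0.137, 0.012], [-0.137, 0.991, -0.008], [-0.011, -0.009, -1.0]]
wrist_force: [-0.5, 0.7, 0.3]
grip_width: 85.6
gripper_force: 0.0
```

```bash
python3 - <<'E'
from h import *
np.set_printoptions(precision=1,suppress=True)
observe();s=observe();grab('wrist');s=observe();grab('wrist','w5.png');c=cam('wrist',s)
for th in ['lever_left','lever_right','gate_knob']:
  for r in spotter.find_in(th,'wrist')[:2]:print(th,np.array(r['location']),r['confidence'],proj(r['location'],c))
for l,P in dict(farL=(60,37,50),farR=(60,-49,58),nearR=(-60,-49,58),nearL=(-60,37,50),stop0=(60,0,18),rollL=(46,36,35),rollR=(46,-48,35),flat=(60,27,16),flat0=(60,-40,16)).items(): print(l,proj(N(*P),c))
inN()
a=cv2.imread('pics/w5.png');print(a.shape);cv2.imwrite('pics/w5c.png',cv2.resize(a[60:290,120:400],(728,598),interpolation=cv2.INTER_CUBIC))
E
```

```text
lever_right [ 634.1 -333.    53. ] 0.66 [[258.1 245.7]]
gate_knob [ 455.3 -362.4   39.1] 0.59 [[253.4  58.9]]
farL [[340.4 246.5]]
farR [[255.5 250.3]]
nearR [[255.4 125.6]]
nearL [[352.8 125. ]]
stop0 [[299.2 232.4]]
rollL [[336.4 227.5]]
rollR [[256.6 227.4]]
flat [[322.7 231.6]]
flat0 [[263.7 231.5]]
nest xy [ -2.7 -47.9 153.9] yawrel 1.5703 F nest [ 0.7 -0.3 -0.2] w 84.99414953063868
(384, 512, 3)
```

View pics/w5c.png

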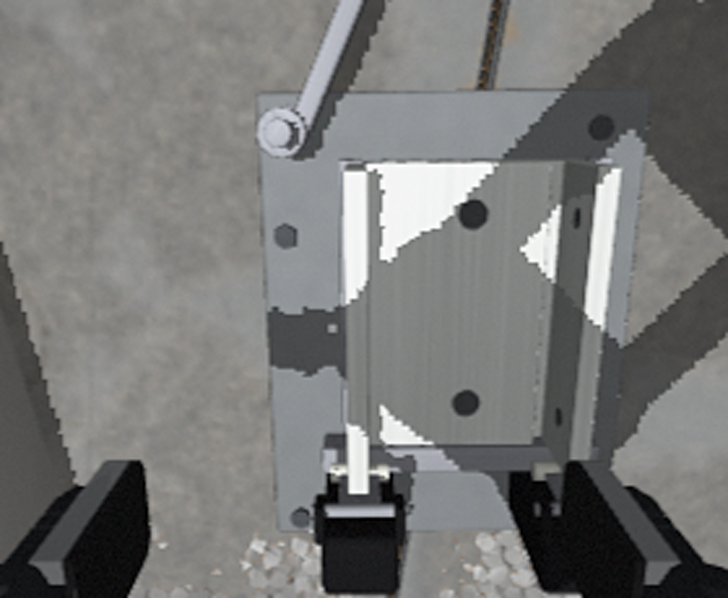

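Both angles are home. The right leg's far end is at image row 250, as predicted, the near ends are level, and both rollers are pushed back. The gap between the second flat edge and the left upright looks right too. Now the gate: I'll locate the knob from the wrist view w2 and the top view.

```bash
python3 - <<'E'
from h import *
np.set_printoptions(precision=1,suppress=True)
c=pickle.load(open('w2.pkl','rb'));ct=cam('top')
h=N(-72,-75,0)
p=plane([(185,236)],90,c)[0];print('knob from w2',p,'r',np.linalg.norm(p[:2]-h[:2]),'world dir',np.arctan2(*(p-h)[1::-1]))
grab('top','t6.png');b=cv2.imread('pics/t6.png')
g=b[225:250,375:405].max(2);d=np.argwhere(g<50)[:,::-1]+[375,225];print('dark px',d.min(0),d.max(0),d.mean(0))
for th in [0.9,1.0,1.1,1.2,1.3]:
    x,y=-72-130*np.sin(th),-75+130*np.cos(th);print(th,N(x,y,78)[:2],'top px top/base',proj([N(x,y,78),N(x,y,8)],ct).ravel(),'w2',proj([N(x,y,78),N(x,y,8)],c).ravel())
go([0,0,0])
E
```

```text
knob from w2 [ 381.3 -339.4   90. ] r 128.2874972913239 world dir 2.8197758265493027Traceback (most recent call last):
  File "<stdin>", line 7, in <module>
    return umr_minimum(a, axis, None, out, keepdims, initial, where)
ValueError: zero-size array to reduction operation minimum which has no identity
```

```bash
python3 - <<'E'
from h import *
np.set_printoptions(precision=1,suppress=True)
c=pickle.load(open('w2.pkl','rb'));ct=cam('top');cs=cam('scene')
b=cv2.imread('pics/a.png');d=np.argwhere(b[228:250,378:402].max(2)<60)[:,::-1]+[378,228];print('top dark px',d.min(0),d.max(0),d.mean(0))
b=cv2.imread('pics/b.png');e=np.argwhere(b[275:315,262:285].max(2)<60)[:,::-1]+[262,275];print('scene dark px',e.min(0),e.max(0),e.mean(0))
th=1.11;x,y=-72-130*np.sin(th),-75+130*np.cos(th)
q=[N(x,y,78),N(x,y,8)];print(q[0],proj(q,ct).ravel(),proj(q,cs).ravel())
print('tri mid',tri([d.mean(0),e.mean(0)],[ct,cs]))
go(np.r_[q[0][:2],130],n[2]+th);go(np.r_[q[0][:2],73],n[2]+th)
E
```

```text
top dark px [384 238] [397 243] [390.7 240.6]
scene dark px [270 283] [276 307] [273.3 295. ]
[ 379.7 -338.7   90. ] [393.9 239.6 385.3 241.1] [272.8 280.7 272.  300.4]
tri mid [ 379.2 -345.4   46.4]
from [ 567.9 -343.7  165.8] yaw 1.708 move [185.7  30.5  36.2] spin 0.46 q [-0.6  0.5  1.   0.   1.6 -2.3] t 20.68
from [ 567.9 -343.7  165.8] yaw 1.708 move [185.5  30.4  93.2] spin 0.46 q [-0.6  0.5  1.   0.   1.6 -2.3] t 20.68
```

The knob's place agrees across the three views, at (380,-339) and a gate angle of about 1.11. I'll cage it loosely and swing it along its arc.

Call:
play_rows --pt "186 30 0 0.46 0" --pt "186 30 0 0.46 0" --pt "186 30 0 0.46 0" --pt "186 30 0 0.46 0" --pt "186 30 0 0.46 0" --pt "186 30 30 0.46 0" --pt "186 30 60 0.46 0" --pt "186 30 80 0.46 0" --pt "186 30 93 0.46 0" --pt "186 30 93 0.46 165" --pt "186 30 93 0.46 165" --pt "186 30 93 0.46 165" --pt "186 30 93 0.46 165" --squeeze 20

```text
clock: 22.3
tool_pos: [380.3, -339.9, 75.0]
tcp_rot: [[-0.948, 0.317, 0.001], [0.317, 0.948, -0.001], [-0.001, -0.0, -1.0]]
wrist_force: [0.1, 0.4, -0.2]
grip_width: 30.7
gripper_force: 0.0
```

```bash
python3 - <<'E'
from h import *
inN();s=observe();R=np.array(s['tcp_rot']);p=np.array(s['tool_pos']);y0=np.arctan2(R[1,1],R[0,1])
for th in np.r_[np.arange(1.0,-0.01,-0.1)]:
    # knob centre, TCP led by 4 mm along the tangent when pushing
    x,y=-72-130*np.sin(th)+5*np.cos(th),-75+130*np.cos(th)+5*np.sin(th)
    d=R.T@(np.r_[N(x,y,0)[:2],73]-p);print(round(th,1),np.round(d,1),'spin',round(y0-(n[2]+th),2))
E
```

```text
nest xy [-188.   -18.5   63. ] yawrel 1.1103 F nest [ 0.2  0.4 -0.2] w 30.714792324703545
1.0 [-0.4 20.2  2. ] spin 0.11
0.9 [-3. 33.  2.] spin 0.21
0.8 [-6.8 45.4  2. ] spin 0.31
0.7 [-11.9  57.4   2. ] spin 0.41
0.6 [-18.1  68.8   2. ] spin 0.51
0.5 [-25.4  79.5   2. ] spin 0.61
0.4 [-33.8  89.5   2. ] spin 0.71
0.3 [-43.1  98.6   2. ] spin 0.81
0.2 [-53.3 106.6   2. ] spin 0.91
0.1 [-64.2 113.7   2. ] spin 1.01
0.0 [-75.8 119.6   2. ] spin 1.11
```

Call:
play_rows --pt "0 8 2 0.05 165" --pt "0 20 2 0.11 165" --pt "-3 33 2 0.21 165" --pt "-7 45 2 0.31 165" --pt "-12 57 2 0.41 165" --pt "-18 69 2 0.51 165" --pt "-25 79 2 0.61 165" --pt "-34 89 2 0.71 165" --pt "-43 98 2 0.81 165" --pt "-53 106 2 0.91 165" --pt "-64 113 2 1.01 165" --pt "-70 116 2 1.06 165" --pt "-74 118 2 1.11 165" --pt "-76 119 2 1.11 165" --pt "-76 119 2 1.11 165"

```text
clock: 24.18
tool_pos: [489.4, -251.0, 72.5]
tcp_rot: [[-0.138, 0.99, -0.001], [0.99, 0.138, 0.0], [0.0, -0.001, -1.0]]
wrist_force: [-3.6, 0.1, 3.4]
grip_width: 29.8
gripper_force: 1.8
```

Call:
play_rows --pt "0 1 0 0 165" --pt "0 2 0 0 165" --pt "0 3 0 0 165" --pt "0 3 0 0 165"

```text
clock: 24.68
tool_pos: [489.9, -251.0, 72.3]
tcp_rot: [[-0.137, 0.991, -0.007], [0.991, 0.137, 0.001], [0.002, -0.007, -1.0]]
wrist_force: [-17.6, -0.7, 9.4]
grip_width: 30.2
gripper_force: 8.8
```

```bash
python3 - <<'E'
from h import *
inN()
E
```

```text
nest xy [-67.3  54.6  60.3] yawrel -0.0001 F nest [-17.5   1.8   9.4] w 30.167402250581418
```

The gate is against its stop: the knob is at nest x ≈ -73 and the force is firm. I'll ease off, open, rise and check.

Call:
play_rows --pt "0 -4 0 0 165" --pt "0 -5 0 0 165" --pt "0 -5 0 0 100" --pt "0 -5 -5 0 60" --pt "0 -5 -40 0 0" --pt "0 -5 -100 0 0" --pt "0 -5 -160 0 0" --pt "120 -60 -230 0 0" --pt "120 -60 -230 0 0" --pt "120 -60 -230 0 0" --pt "120 -60 -230 0 0"

```text
clock: 26.05
tool_pos: [417.0, -139.3, 304.3]
tcp_rot: [[-0.139, 0.99, 0.004], [0.99, 0.139, -0.002], [-0.002, 0.004, -1.0]]
wrist_force: [1.1, -0.9, 0.6]
grip_width: 85.6
gripper_force: 0.0
```

```bash
python3 - <<'E'
from h import *
np.set_printoptions(precision=1,suppress=True)
s=observe();grab('wrist','w7.png');c=cam('wrist',s);inN()
for l,P in dict(knob=(-72,55,78),hinge=(-72,-75,30),farL=(60,37,50),farR=(60,-49,58),nearR=(-60,-49,58),nearL=(-60,37,50)).items(): print(l,proj(N(*P),c))
u,v=proj(N(0,0,0),c)[0].astype(int);print(u,v);a=cv2.imread('pics/w7.png')
x0=max(0,u-95);y0=max(0,v-75);print(x0,y0);cv2.imwrite('pics/w7c.png',cv2.resize(a[y0:y0+150,x0:x0+190],(760,600),interpolation=cv2.INTER_CUBIC))
E
```

```text
nest xy [-124.1  174.6  290.9] yawrel 0.0012 F nest [ 0.7  0.1 -0.3] w 85.72047009489688
knob [[290.9 249.2]]
hinge [[284.5 301.5]]
farL [[372.2 250.5]]
farR [[367.6 299.9]]
nearR [[294.2 299.9]]
nearL [[295.8 250.5]]
324 254
229 179
```

View pics/w7c.png

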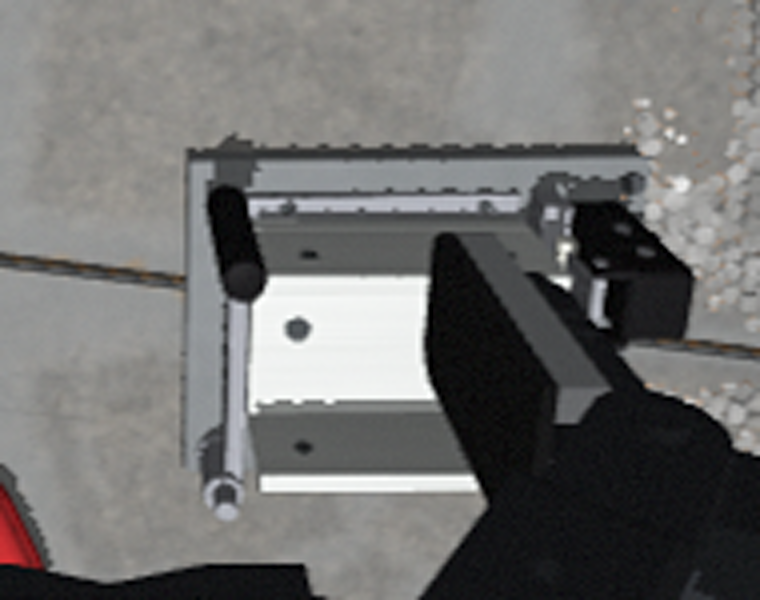

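The gate is shut: the knob is at (290,249), exactly where the shut position predicts. Both angles are still home, with the right near end at (294,299) matching prediction. The robot is clear, so I'm handing in.

```bash
python3 -c "
from h import *
print(ticket.sign_off())"
```

```text
the job is handed in; nothing more can be done
None
```

I handed the job in at about 26 s: both angles are nested and home against the stop, each pressing in its switch lever. The gate is shut, and the robot never went near the tape roll or the marker.

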